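# Drive home the tusk wedge of a bedside shelf

## Robot

A 6-joint arm with a two-finger parallel gripper is mounted at the origin on the work surface. World frame = base frame: x ahead of the robot, y to its left, z up, the work surface at z = 0. Lengths are in m, angles in rad, forces in N, time in s.
With the tool pointing down it reaches from about 0.35 to 0.775 m from the base axis. Payload 7.3 kg.
Tool frame: the origin (TCP) lies midway between the tips of the shut fingers; the grasp point (between the pads) lies 19 mm behind it; z points along the fingers, y is the direction in which the jaws open and shut (so a half turn about z gives the same grasp; the last joint's range is limited). The gripper opens to 92 mm and grips with 3 to 60 N. Pads are 19 mm wide; open, the fingers measure 130 mm over their backs; the gripper's body (75 mm by 190 mm) begins 47 mm behind the grasp point.
Start: joints at [-1.265, 0.342, 1.524, -0, 1.275, -0.146], TCP at [0.229, -0.472, 0.227] pointing down, gripper open.
Joint ranges: [-2.53, 2.53], [-0.77, 2.02], [0.04, 2.7], [-1, 4.14], [0.28, 2.66], [-3.11, 3.11]. Speed limits (rad/s): [2.57, 2.57, 3.14, 3.14, 3.14, 3.14].

## Interface

Orientations are given as a rotation vector (axis times angle).
In Python, from plant import readout, read_camera, ticket gives the robot as it stands.
- The arm moves only by the tool send_rows, never from a script. Its argument "steps" is a list of rows, each a list of 7 numbers: the opening, from 0 (shut) to 1 (fully open), then the shift along the tool's x, y, z in m, then the turn, a rotation vector about the tool's x, y, z in degrees. A call has 1 to 8 rows; each row shifts and turns the commanded pose from where the row before left it, along the tool's axes as they then stand; what a row does not reach is not made up. A row lasts 1/10 s, in which the tool goes at most 50 mm and 8.59 degrees, less where a joint would pass 70% of its speed; a pose out of reach is approached as far as the arm can. A call is refused whole if a number of a shift passes 0.05 or a number of a turn 8.59, either way. A call with a gripper value outside its range is refused whole. The fingers move at their own pace and stop on an object; the grip force is fixed at half the most. Time passes only in rows, so rows that do not move let the fingers close. It gives the time, the measured TCP pose, the force and the opening at its end, in the units of the state.
- readout.state(): the state, without advancing time (a new reading comes with each control period).
- read_camera(name): name is "scene" or "top"; returns a dict with "pixels" (400x640x3 uint8, red, green, blue), "fx", "fy", "cx", "cy" (pixels), "k1" (the pictures are not rectified: a ray, as slopes to the right and down, at radius r is drawn at 1 + k1 r^2 times it, then the intrinsics apply), "xyz" and "rotation" of the camera in the world. Camera axes: x right, y up, looking along -z (the intrinsics and any distortion apply to the point x, -y, -z); pixel columns grow to the right and rows downward; lengths in m; the calibration is good to about 2 mm. A picture is of the moment at which its call begins. There is no depth.
- ticket.close_job(): hands the job in, once; it reports no verdict.
The state is a dict: "time_s": time; "q": joint angles; "qvel": joint speeds; "joint_efforts": joint torques, N m; "tcp_pos": TCP position; "tool_rot": TCP orientation; "wrist_force": force on the tool from outside, world axes, zero at the start; "wrist_torque": the same for the moment, N m; "width": finger opening in m.
Only numpy, scipy, OpenCV 4.12 (cv2) and the standard library are available. Lean on these libraries where they do the work, as an engineer would, in place of code of your own. Each camera call takes 0.05 s, during which the arm holds its last target. There are 200 camera calls.

## Task

The little wooden bedside shelf is held together by wedges, and its yellow wedge still stands proud of its slot. Pick up the mallet with the red handle and knock or press the yellow wedge straight down with its rubber face, not with the bare gripper, until the wedge goes no further; then stand the mallet upright on the table again. Do not knock over the amber glass jar.

Things in the scene. Friction and masses are not known exactly. Their poses are not given: they have to be found in the camera images.
- mallet_center (a point): Mallet, 145 mm tall, 0.35 kg, standing on its head: pale round head below, 52 mm across, 52 mm tall, its flat rubber underside is the striking face; round red handle above, 28 mm across, 93 mm tall. Point: on its axis, half-way up, 72.5 mm above the face; z up along the handle. Grip the handle 30 mm above this point. It trades places with the jar and a grey metal candlestick.
- wedge (a joint): How far the yellow wedge has gone down, in m: it starts between 0 and 0.015 (proud) and stops hard at 0.045 (home). It slides vertically in the shelf's slot, stiffly (about 9 N), and stays where it is left.
- wedge_top (a point): Centre of the flat top, 14 x 25 mm (x, y), of the upright 110 mm yellow wedge in a slot just outside an end board of the fixed wooden shelf. 170 mm above the table when the joint reads 0, 125 mm when home; the end board is 110 mm tall, so the mallet head clears it. y points along the shelf to its other end, where a dark wedge is already home.
- jar: Amber glass candle jar with a brass lid, 70 mm across, 92 mm tall, standing upright; origin at the centre of its underside, z up. To be left standing.
Not all that is in view belongs to the job. Of the things like the part that bears mallet_center, leave any that is pink or turquoise; of the rest the larger one is meant.

How it is judged:
By the outcome, as a careful person would: the job done as asked, in the order asked, and still so for the second after the job is handed in, with the robot touching nothing.
It also fails if it takes over 45 s, if anything falls off the work surface, if the arm or the gripper's body presses on something with over 40 N, if the wrist force passes 120 N, or if a joint passes its speed limit or range.

## Working session

There is one attempt and no reset: what is moved stays moved. The work goes in short steps, Python scripts to look and compute and a tool call to move; the robot and the scene stay as the last step left them, time stands still between calls to the robot, and variables do not carry over. Pictures are saved under pics/ and viewed, about 8 in all and at most 12, crops included, and the job is handed in when it is done.

Besides the shell and the picture viewer there is one more tool, called after ">>>" as name([rows], argument=value, ...), one row to a line, values as JSON. send_rows: Moves the arm, as the interface text tells. Its arguments: {"type":"object","properties":{"steps":{"type":"array"}},"required":["steps"]}

```bash
mkdir -p pics
cat > h.py <<'E'
import numpy as np, cv2
from plant import readout, read_camera, ticket
def ray(c,u,v):
    x=(u-c["cx"])/c["fx"]; y=(v-c["cy"])/c["fy"]
    K=np.array([[c["fx"],0,c["cx"]],[0,c["fy"],c["cy"]],[0,0,1.]])
    p=cv2.undistortPoints(np.array([[[u,v]]],float),K,np.array([c["k1"],0,0,0.]))[0,0]
    R=np.array(c["rotation"]); 
    if R.size!=9: R=cv2.Rodrigues(R.astype(float))[0]
    return np.array(c["xyz"]),R.reshape(3,3)@np.array([p[0],-p[1],-1.])
def onz(c,u,v,z):
    o,d=ray(c,u,v); return (o+d*(z-o[2])/d[2]).round(4)
def proj(c,P):
    R=np.array(c["rotation"],float)
    if R.size!=9: R=cv2.Rodrigues(R)[0]
    q=R.reshape(3,3).T@(np.array(P)-c["xyz"]); x,y=q[0]/-q[2],-q[1]/-q[2]; s=1+c["k1"]*(x*x+y*y)
    return np.array([c["cx"]+c["fx"]*x*s,c["cy"]+c["fy"]*y*s]).round(1)
def save(name,f,crop=None,scale=1):
    c=read_camera(name); p=c["pixels"][:,:,::-1]
    np.save(f"pics/{f}.npy",p)
    if crop: p=p[crop[1]:crop[3],crop[0]:crop[2]]
    if scale!=1: p=cv2.resize(p,None,fx=scale,fy=scale,interpolation=cv2.INTER_CUBIC)
    cv2.imwrite(f"pics/{f}.png",p); return c
E
python3 - <<'E'
from h import *
for n in ("scene","top"):
    c=save(n,n+"0"); print({k:v for k,v in c.items() if k!="pixels"})
print(readout.state())
E
```

```text
{'fx': 423.3476503626613, 'fy': 423.3476503626613, 'cx': 317.8791130975568, 'cy': 204.31103329368068, 'k1': -0.07360097078147725, 'xyz': array([ 1.08356844, -0.24997846,  0.59058311]), 'rotation': array([0.68678943, 0.67737244, 1.41097919])}
{'fx': 383.40081269525746, 'fy': 383.40081269525746, 'cx': 320.6972942590214, 'cy': 195.5831113740482, 'k1': -0.006342277466034155, 'xyz': array([ 0.3729497 , -0.19280448,  0.88397801]), 'rotation': array([ 0.16122548, -0.17225457, -1.6293239 ])}
{'time_s': 0.1, 'q': array([-1.26501030e+00,  3.42630609e-01,  1.52490906e+00, -2.63932037e-05,
        1.27536527e+00, -1.45990515e-01]), 'qvel': array([ 7.21173064e-04, -1.31741630e-03, -2.07920202e-03,  5.72013129e-05,
       -3.70616585e-04,  1.38826786e-04]), 'joint_efforts': array([ 1.42782916e-03, -4.32006097e+01, -2.44694316e+01,  7.19179655e-02,
        5.26248990e-02, -6.75071715e-05]), 'tcp_pos': array([ 0.22910771, -0.47198458,  0.22613043]), 'tool_rot': array([-3.06050658e+00, -7.03348539e-01,  2.03964088e-04]), 'wrist_force': array([6.46040128e-01, 1.62040712e+00, 5.93278707e-04]), 'wrist_torque': array([0.03447942, 0.01119607, 0.00525962]), 'width': 0.09164009099468022}
```

View pics/scene0.png

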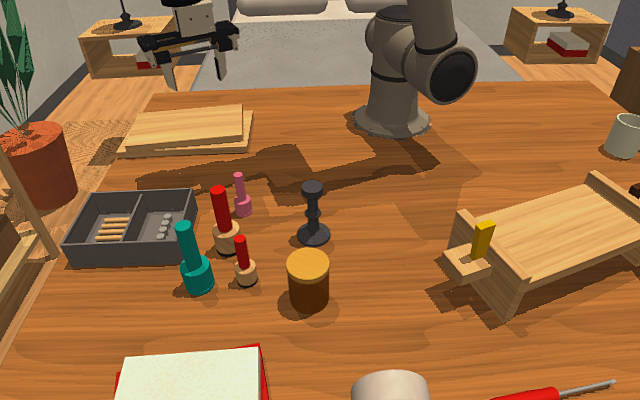

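View pics/top0.png

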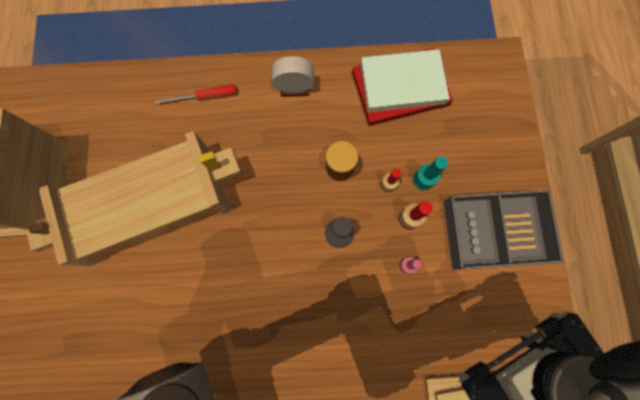

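The scene view shows the large red mallet (218,215), a small red one (241,250), pink and turquoise ones, the jar at (308,280) and the yellow wedge at (482,238). In the top view the large mallet is at (418,210) and the wedge at (208,160). Next I measure them.

```bash
cat > m.py <<'E'
from h import *
def blobs(img,kind):
    h=cv2.cvtColor(img,cv2.COLOR_BGR2HSV)
    if kind=="red": m=((h[...,0]<5)|(h[...,0]>174))&(h[...,1]>190)&(h[...,2]>80)
    else: m=(abs(h[...,0].astype(int)-25)<5)&(h[...,1]>200)&(h[...,2]>90)
    n,l,s,ce=cv2.connectedComponentsWithStats(m.astype(np.uint8))
    return [(s[i],ce[i].round(1),cv2.minAreaRect(np.argwhere(l==i)[:,::-1].astype(np.float32))) for i in range(1,n) if s[i,4]>25]
if __name__=="__main__":
  T=[]
  for n in ("scene","top"):
    c=read_camera(n); im=c["pixels"][:,:,::-1].copy()
    for k in ("red","yel"):
        for b in blobs(im,k): print(n,k,b[0],b[1],cv2.boxPoints(b[2]).round(1).tolist())
    cr={"scene":(430,200,530,290),"top":(180,140,250,190)}[n]
    cr2={"scene":(180,170,270,290),"top":(370,150,460,230)}[n]
    T.append(np.hstack([cv2.resize(im[a[1]:a[3],a[0]:a[2]],(390,290),interpolation=cv2.INTER_NEAREST) for a in (cr,cr2)]))
  cv2.imwrite("pics/crops1.png",np.vstack(T))
E
python3 m.py
```

```text
scene red [563  49  25   8 151] [574.7  53.1] [[562.9000244140625, 56.0], [563.2000122070312, 49.0], [587.0, 50.0], [586.7000122070312, 57.0]]
scene red [137  62  14   7  83] [143.2  65.1] [[137.0, 62.0], [150.0, 62.0], [150.0, 68.0], [137.0, 68.0]]
scene red [210 185  22  47 673] [220.7 207.7] [[208.39999389648438, 186.39999389648438], [223.1999969482422, 183.3000030517578], [232.89999389648438, 229.8000030517578], [218.0, 232.89999389648438]]
scene red [234 235  16  34 362] [241.3 251.1] [[232.6999969482422, 235.6999969482422], [243.5, 233.5], [250.1999969482422, 267.20001220703125], [239.5, 269.29998779296875]]
scene red [237 343  32  57 248] [260.8 375.3] [[237.0, 346.79998779296875], [258.70001220703125, 342.5], [269.8999938964844, 398.6000061035156], [248.1999969482422, 403.0]]
scene red [115 372   6  20  45] [116.8 379.6] [[112.4000015258789, 390.3999938964844], [117.19999694824219, 371.29998779296875], [120.0, 372.0], [115.19999694824219, 391.1000061035156]]
scene red [490 387  70  13 530] [532.9 394.9] [[490.0, 387.0], [559.0, 387.0], [559.0, 399.0], [490.0, 399.0]]
scene ye
[... 406 characters left out ...]
], [234.60000610351562, 84.30000305175781], [235.89999389648438, 93.19999694824219], [196.60000610351562, 99.19999694824219]]
top red [389 169  12  14 104] [394.4 175.2] [[387.6000061035156, 180.8000030517578], [394.3999938964844, 167.1999969482422], [401.6000061035156, 170.8000030517578], [394.79998779296875, 184.39999389648438]]
top red [411 201  21  18 233] [421.4 210. ] [[408.8999938964844, 213.60000610351562], [425.5, 198.89999389648438], [433.70001220703125, 208.0], [417.1000061035156, 222.8000030517578]]
top yel [200 152  14  10  92] [206.6 156.6] [[199.10000610351562, 155.3000030517578], [211.6999969482422, 151.10000610351562], [214.0, 158.0], [201.39999389648438, 162.1999969482422]]
```

View pics/crops1.png

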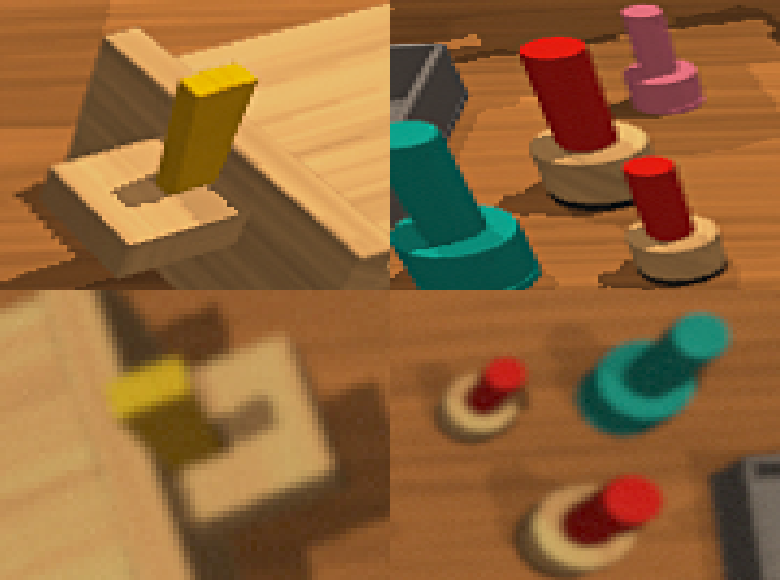

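The crops show the mallet handle top at about scene (217.3,189.5) and top (425.8,208.2). The wedge top is at about scene (485.2,224.2) and top (206.6,156.6). I'll triangulate these.

```bash
cat > t.py <<'E'
from h import *
def tri(cs,ct,a,b):
    A=0;B=0
    for c,p in((cs,a),(ct,b)):
        o,d=ray(c,*p); d/=np.linalg.norm(d); M=np.eye(3)-np.outer(d,d); A=A+M;B=B+M@o
    return np.linalg.solve(A,B).round(4)
E
python3 - <<'E'
from t import *
cs=read_camera("scene"); ct=read_camera("top")
print("mallet",tri(cs,ct,(217.3,189.5),(425.8,208.2)),onz(cs,217.3,189.5,.145),onz(ct,425.8,208.2,.145))
w=tri(cs,ct,(485.2,224.2),(206.6,156.6));print("wedge",w,onz(cs,485.2,224.2,w[2]),onz(ct,206.6,156.6,w[2]))
# shelf direction: long edge of shelf in top view at board height ~.11? end board edges
print("end boards top", [onz(ct,*p,.11) for p in ((190,137),(222,212),(43,188),(68,262))])
print("jar",onz(ct,342,156,.092),onz(cs,307,265,.092))
print("head base", onz(ct,412,215,.052), onz(cs,226,236,.052))
print("candlestick", onz(ct,342,226,.11),onz(cs,312,186,.11), onz(ct,340,236,0), onz(cs,314,238,0))
print("small", onz(ct,391,182,.03),"pink",onz(ct,411,266,.02))
E
```

```text
mallet [ 0.4921 -0.4063  0.1439] [ 0.4938 -0.4051  0.145 ] [ 0.4919 -0.4069  0.145 ]
wedge [0.6225 0.0193 0.1557] [0.6223 0.0207 0.1557] [0.6221 0.018  0.1557]
end boards top [array([0.6839, 0.0666, 0.11  ]), array([5.169e-01, 1.000e-04, 1.100e-01]), array([0.5917, 0.3717, 0.11  ]), array([0.4356, 0.3085, 0.11  ])]
jar [ 0.6261 -0.2555  0.092 ] [ 0.6303 -0.2539  0.092 ]
head base [ 0.4938 -0.4017  0.052 ] [ 0.5139 -0.4017  0.052 ]
candlestick [ 0.4722 -0.2427  0.11  ] [ 0.4485 -0.2392  0.11  ] [ 0.4635 -0.2434  0.    ] [ 0.4752 -0.2388  0.    ]
small [ 0.5764 -0.3679  0.03  ] pink [ 0.3848 -0.3944  0.02  ]
```

Mallet axis is at about (0.4925,-0.406) and the wedge top at (0.622,0.0195,0.156), so the wedge reads about 14 mm. I'll turn the tool so the jaws lie along world y, which clears the neighbours, and go above the mallet.

>>> send_rows([
  [0.8,0,0,0,0,0,8.59],
  [0.8,0,0,0,0,0,8.59],
  [0.8,0,0,0,0,0,8.59],
  [0.8,0.045,-0.011,0,0,0,0.11],
  [0.8,0.045,-0.011,0,0,0,0],
  [0.8,0.045,-0.011,0,0,0,0],
  [0.8,0.045,-0.011,0,0,0,0],
  [0.8,0.045,-0.011,0,0,0,0],
])

```text
time_s: 1.1
tcp_pos: [0.4559, -0.4165, 0.2267]
tool_rot: [3.141, -0.0, 0.0]
wrist_force: [0.1, -0.7, 0.7]
width: 0.0737
```

>>> send_rows([
  [0.8,0.038,-0.011,0.02,0,0,0],
  [0.8,0,0,0,0,0,0],
  [0.8,0,0,0,0,0,0],
])

```text
time_s: 1.4
tcp_pos: [0.4926, -0.4054, 0.2055]
tool_rot: [-3.14, -0.003, 0.003]
wrist_force: [-0.2, 0.3, 0.9]
width: 0.0737
```

Run:
```python
from h import *
s=readout.state(); print(s["tcp_pos"],s["tool_rot"],s["width"],s["wrist_force"])
a=save("scene","s2",(120,80,330,300),2.5)
```

```text
[ 0.49258603 -0.40538149  0.20554538] [-3.14030906e+00 -3.24711654e-03  2.71523915e-03] 0.07368962925759127 [-0.20579619  0.33058279  0.93305751]
```

View pics/s2.png

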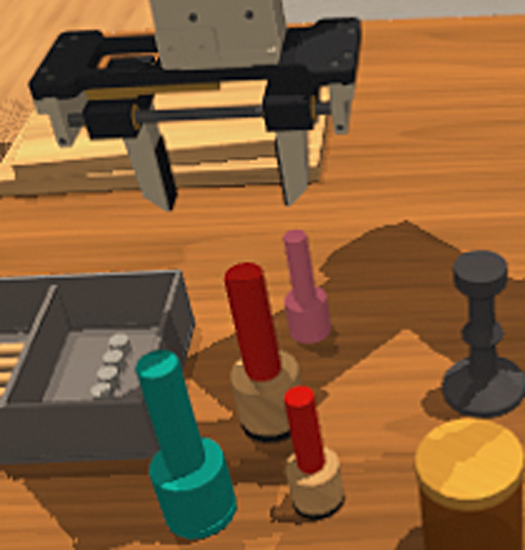

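The gripper is straddling the handle, with the neighbours clear of the jaw direction. I'll go down and grip.

>>> send_rows([
  [0.8,0,0,0.03,0,0,0],
  [0.8,0,0,0.03,0,0,0],
  [0.8,0,0,0.03,0,0,0],
  [0.8,0,0,0.02,0,0,0],
  [0.8,0,0,0.0115,0,0,0],
  [0.8,0,0,0,0,0,0],
])

```text
time_s: 2.05
tcp_pos: [0.4909, -0.4065, 0.0845]
tool_rot: [-3.14, 0.002, 0.002]
wrist_force: [0.4, -0.4, 0.9]
width: 0.073
```

>>> send_rows([
  [0.2,0,0,0,0,0,0],
  [0.2,0,0,0,0,0,0],
  [0,0,0,0,0,0,0],
  [0,0,0,0,0,0,0],
  [0,0,0,0,0,0,0],
  [0,0,0,0,0,0,0],
])

```text
time_s: 2.65
tcp_pos: [0.4923, -0.4062, 0.0854]
tool_rot: [3.141, 0.0, 0.0]
wrist_force: [0.9, -0.7, 0.7]
width: 0.0301
```

>>> send_rows([
  [0,0,0,0,0,0,0],
  [0,0,0,0,0,0,0],
  [0,0,0,-0.015,0,0,0],
  [0,0,0,-0.03,0,0,0],
  [0,0,0,-0.035,0,0,0],
  [0,0,0,-0.035,0,0,0],
  [0,0,0,-0.035,0,0,0],
  [0,0,0,-0.035,0,0,0],
])

```text
time_s: 3.45
tcp_pos: [0.4918, -0.4058, 0.2709]
tool_rot: [-3.14, -0.0, 0.002]
wrist_force: [0.4, -0.5, -3.5]
width: 0.0275
```

Run:
```python
from h import *
a=save("scene","s3",(120,0,330,220),2.5); s=readout.state(); print(s["tcp_pos"],s["width"],s["wrist_force"])
```

```text
[ 0.49332044 -0.40728091  0.27796729] 0.02747074583864996 [ 2.26437355 -0.71527778  2.58460242]
```

View pics/s3.png

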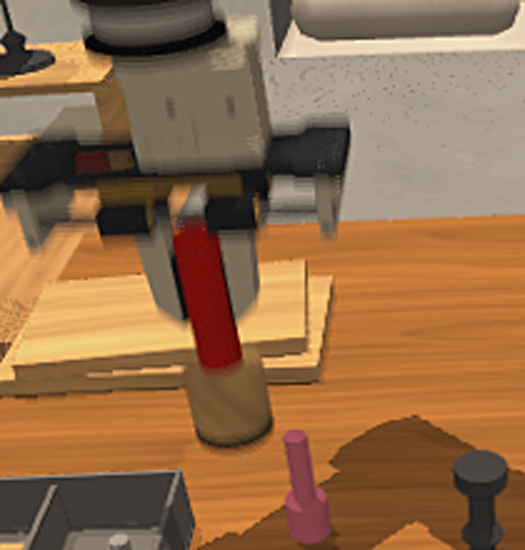

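The mallet is held upright and clear of the table. I'll carry it over the wedge.

>>> send_rows([
  [0,0.005,-0.015,0,0,0,0],
  [0,0.01,-0.033,0,0,0,0],
  [0,0.01,-0.033,0,0,0,0],
  [0,0.01,-0.033,0,0,0,0],
  [0,0.01,-0.033,0,0,0,0],
  [0,0.01,-0.033,0,0,0,0],
  [0,0.01,-0.033,0,0,0,0],
  [0,0.01,-0.033,0,0,0,0],
])

```text
time_s: 4.3
tcp_pos: [0.5665, -0.1574, 0.2679]
tool_rot: [-3.14, -0.001, 0.006]
wrist_force: [0.6, 0.1, -3.5]
width: 0.0279
```

>>> send_rows([
  [0,0.01,-0.033,0,0,0,0],
  [0,0.01,-0.033,0,0,0,0],
  [0,0.01,-0.033,0,0,0,0],
  [0,0.01,-0.033,0,0,0,0],
  [0,0.01,-0.033,0,0,0,0],
  [0,0.004,-0.016,0,0,0,0],
  [0,0,0,0,0,0,0],
  [0,0,0,0,0,0,0],
])

```text
time_s: 5.1
tcp_pos: [0.6204, 0.0208, 0.2689]
tool_rot: [3.141, 0.001, -0.004]
wrist_force: [-0.4, 0.1, -2.7]
width: 0.0276
```

Run:
```python
from h import *
s=readout.state(); print(s["tcp_pos"],s["width"],s["wrist_force"])
a=save("scene","s4",(400,80,580,300),2.7)
```

```text
[0.62042286 0.02081798 0.26890201] 0.027581571266758424 [-0.35757725  0.14800508 -2.69631282]
```

View pics/s4.png

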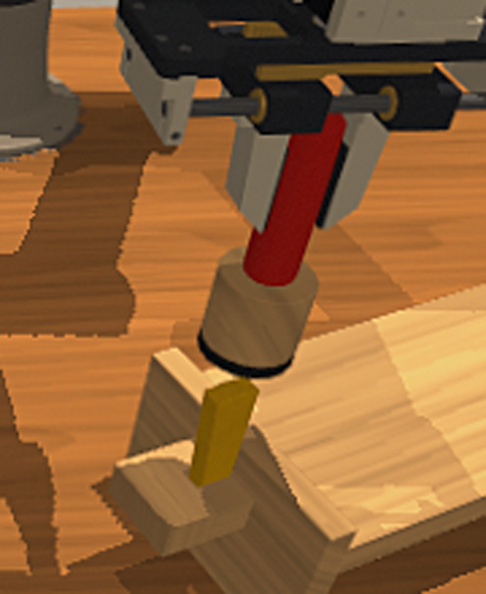

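The head is centred over the wedge. I'll press down slowly.

>>> send_rows([
  [0,0,0,0.012,0,0,0],
  [0,0,0,0.01,0,0,0],
  [0,0,0,0.004,0,0,0],
  [0,0,0,0.004,0,0,0],
  [0,0,0,0.004,0,0,0],
  [0,0,0,0.004,0,0,0],
])

```text
time_s: 5.75
tcp_pos: [0.6211, 0.0204, 0.2337]
tool_rot: [3.141, -0.0, 0.002]
wrist_force: [-4.2, -1.6, 6.9]
width: 0.0274
```

>>> send_rows([
  [0,0,0,0.004,0,0,0],
  [0,0,0,0.004,0,0,0],
  [0,0,0,0.004,0,0,0],
  [0,0,0,0,0,0,0],
])

```text
time_s: 6.15
tcp_pos: [0.621, 0.0204, 0.2211]
tool_rot: [3.141, -0.0, 0.001]
wrist_force: [-2.6, -1.1, 2.3]
width: 0.0273
```

>>> send_rows([
  [0,0,0,0.003,0,0,0],
  [0,0,0,0.003,0,0,0],
  [0,0,0,0.002,0,0,0],
  [0,0,0,0.001,0,0,0],
])

```text
time_s: 6.55
tcp_pos: [0.6211, 0.0204, 0.2122]
tool_rot: [3.141, -0.0, 0.001]
wrist_force: [-3.4, -2.3, 6.0]
width: 0.0277
```

>>> send_rows([
  [0,0,0,0.001,0,0,0],
  [0,0,0,0.001,0,0,0],
])

```text
time_s: 6.75
tcp_pos: [0.6211, 0.0204, 0.2104]
tool_rot: [3.141, -0.0, 0.001]
wrist_force: [-3.2, -1.8, 5.5]
width: 0.0278
```

>>> send_rows([
  [0,0,0,0.001,0,0,0],
  [0,0,0,0.001,0,0,0],
])

```text
time_s: 6.95
tcp_pos: [0.6218, 0.0203, 0.2101]
tool_rot: [3.141, -0.0, 0.006]
wrist_force: [-4.2, -1.7, 16.6]
width: 0.0278
```

>>> send_rows([
  [0,0,0,0.001,0,0,0],
  [0,0,0,0,0,0,0],
])

```text
time_s: 7.15
tcp_pos: [0.6222, 0.0203, 0.21]
tool_rot: [3.14, 0.0, 0.009]
wrist_force: [-4.6, -0.7, 17.1]
width: 0.0277
```

>>> send_rows([
  [0,0,0,0.001,0,0,0],
  [0,0,0,0.001,0,0,0],
  [0,0,0,0,0,0,0],
])

```text
time_s: 7.45
tcp_pos: [0.6233, 0.0202, 0.2098]
tool_rot: [3.14, -0.0, 0.015]
wrist_force: [-4.5, -1.2, 22.3]
width: 0.0277
```

>>> send_rows([
  [0,0,0,-0.005,0,0,0],
  [0,0,0,-0.01,0,0,0],
  [0,0,0,-0.025,0,0,0],
  [0,0,0,-0.025,0,0,0],
  [0,0,0,0,0,0,0],
  [0,0,0,0,0,0,0],
  [0,0,0,0,0,0,0],
])

```text
time_s: 8.15
tcp_pos: [0.6204, 0.0209, 0.2671]
tool_rot: [-3.141, -0.0, 0.005]
wrist_force: [-0.3, 0.6, -3.4]
width: 0.0273
```

Run:
```python
from h import *
s=readout.state(); print(s["tcp_pos"],s["tool_rot"],s["width"],s["wrist_force"])
a=save("scene","s5",(400,80,580,300),2.7)
print("wedge top px if home", proj(a,(.622,.0195,.125)), "crop",(proj(a,(.622,.0195,.125))-[400,80])*2.7)
d=np.array([-.27,.96]);d/=np.linalg.norm(d);n=np.array([d[1],-d[0]])
for sx in(-1,1):
  for sy in(-1,1): print(((proj(a,(*(np.array([.622,.0195])+n*.007*sx+d*.0125*sy),.125))-[400,80])*2.7).round())
```

```text
[0.62044139 0.02088661 0.2671489 ] [-3.14130404e+00 -1.24102434e-04  5.29795555e-03] 0.02734202283571936 [-0.25388806  0.63573069 -3.40865187]
wedge top px if home [479.8 238.5] crop [215.46 427.95]
[191. 425.]
[226. 415.]
[204. 441.]
[241. 431.]
```

View pics/s5.png

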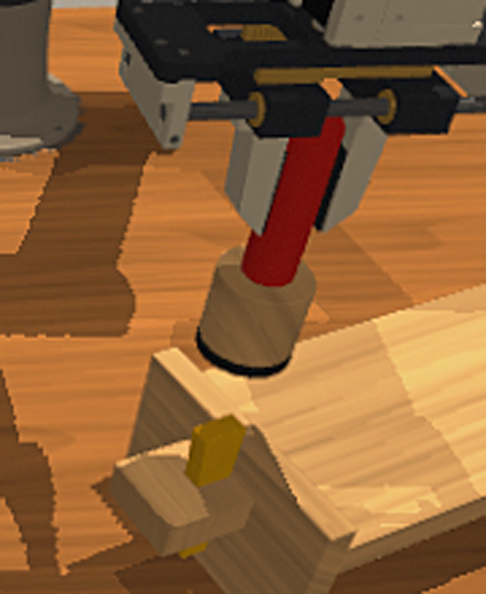

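The wedge's top corners sit at about (195,425), (237,415) and (245,430) in the crop, matching the predicted home corners, and its tip shows below the bracket. The press stalled at 22 N with the face at about z=0.125. Next I carry the mallet back to where it stood.

>>> send_rows([
  [0,-0.005,0.016,0,0,0,0],
  [0,-0.01,0.033,0,0,0,0],
  [0,-0.01,0.033,0,0,0,0],
  [0,-0.01,0.033,0,0,0,0],
  [0,-0.01,0.033,0,0,0,0],
  [0,-0.01,0.033,0,0,0,0],
  [0,-0.01,0.033,0,0,0,0],
  [0,-0.01,0.033,0,0,0,0],
])

```text
time_s: 9.0
tcp_pos: [0.5448, -0.2281, 0.2684]
tool_rot: [-3.141, 0.001, 0.002]
wrist_force: [1.1, -0.3, -3.5]
width: 0.0275
```

>>> send_rows([
  [0,-0.01,0.033,0,0,0,0],
  [0,-0.01,0.033,0,0,0,0],
  [0,-0.01,0.033,0,0,0,0],
  [0,-0.01,0.033,0,0,0,0],
  [0,-0.01,0.033,0,0,0,0],
  [0,-0.004,0.015,0,0,0,0],
  [0,0,0,0,0,0,0],
  [0,0,0,0,0,0,0],
])

```text
time_s: 9.8
tcp_pos: [0.4919, -0.4058, 0.2686]
tool_rot: [-3.14, 0.001, 0.001]
wrist_force: [0.5, 0.4, -2.9]
width: 0.0274
```

>>> send_rows([
  [0,0,0,0.02,0,0,0],
  [0,0,0,0.04,0,0,0],
  [0,0,0,0.04,0,0,0],
  [0,0,0,0.035,0,0,0],
  [0,0,0,0.025,0,0,0],
  [0,0,0,0.01,0,0,0],
  [0,0,0,0,0,0,0],
  [0,0,0,0,0,0,0],
])

```text
time_s: 10.6
tcp_pos: [0.4932, -0.4063, 0.1008]
tool_rot: [3.14, 0.001, 0.003]
wrist_force: [0.5, 0.5, -1.9]
width: 0.0277
```

>>> send_rows([
  [0,0,0,0.005,0,0,0],
  [0,0,0,0.004,0,0,0],
  [0,0,0,0.002,0,0,0],
  [0,0,0,0,0,0,0],
  [0,0,0,0,0,0,0],
])

```text
time_s: 11.1
tcp_pos: [0.4922, -0.4063, 0.0883]
tool_rot: [3.141, 0.0, 0.0]
wrist_force: [-0.2, -0.7, -2.4]
width: 0.0275
```

>>> send_rows([
  [0,0,0,0.001,0,0,0],
  [0,0,0,0.001,0,0,0],
  [0,0,0,0,0,0,0],
])

```text
time_s: 11.4
tcp_pos: [0.4921, -0.4062, 0.0861]
tool_rot: [-3.141, -0.0, 0.0]
wrist_force: [0.1, -0.1, -3.2]
width: 0.0274
```

>>> send_rows([
  [0,0,0,0.001,0,0,0],
  [0,0,0,0,0,0,0],
])

```text
time_s: 11.6
tcp_pos: [0.4923, -0.4063, 0.0855]
tool_rot: [3.141, 0.0, 0.0]
wrist_force: [-0.8, 0.4, -0.0]
width: 0.0275
```

>>> send_rows([
  [0,0,0,0.001,0,0,0],
  [0,0,0,0,0,0,0],
])

```text
time_s: 11.8
tcp_pos: [0.4923, -0.4064, 0.0854]
tool_rot: [3.141, 0.0, 0.001]
wrist_force: [-2.5, 1.4, 4.5]
width: 0.0277
```

The head is on the table. I'll back the press off slightly, release and retreat upward.

>>> send_rows([
  [0,0,0,-0.001,0,0,0],
  [0.2,0,0,0,0,0,0],
  [0.4,0,0,0,0,0,0],
  [0.7,0,0,0,0,0,0],
  [0.8,0,0,0,0,0,0],
  [0.8,0,0,0,0,0,0],
  [0.8,0,0,0,0,0,0],
  [0.8,0,0,0,0,0,0],
])

```text
time_s: 12.6
tcp_pos: [0.4922, -0.4062, 0.0852]
tool_rot: [3.142, 0.0, 0.0]
wrist_force: [1.2, 0.2, 0.7]
width: 0.0704
```

>>> send_rows([
  [0.8,0,0,-0.01,0,0,0],
  [0.8,0,0,-0.03,0,0,0],
  [0.8,0,0,-0.04,0,0,0],
  [0.8,0,0,-0.04,0,0,0],
  [0.8,0,0,-0.04,0,0,0],
  [0.8,0,0,-0.02,0,0,0],
  [0.8,0,0,0,0,0,0],
  [0.8,0,0,0,0,0,0],
])

```text
time_s: 13.4
tcp_pos: [0.492, -0.4061, 0.2653]
tool_rot: [3.141, 0.0, 0.0]
wrist_force: [-0.6, -0.4, -0.9]
width: 0.0735
```

Run:
```python
from h import *
s=readout.state(); print(s["tcp_pos"],s["width"],s["wrist_force"])
a=save("scene","s6")
```

```text
[ 0.49204046 -0.40606638  0.26530137] 0.07353903538005296 [-0.64142173 -0.42660861 -0.85338238]
```

View pics/s6.png

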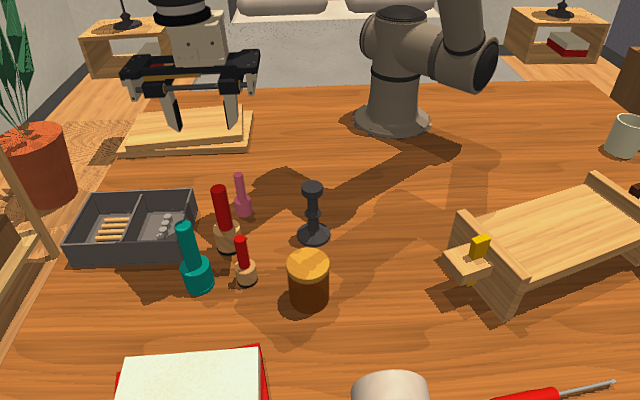

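The mallet stands upright at (224,220), the jar is standing at (308,280), the wedge is down at (480,247), and the gripper is clear. I'm handing the job in.

```bash
python3 -c "
from plant import ticket
print(ticket.close_job())"
```

```text
the job is handed in; nothing more can be done
None
```

The job is done and handed in at about 13.5 s of robot time. I gripped the larger red-handled mallet, pressed the yellow wedge straight down with its rubber face, and stood the mallet back where it had been.

- **Wedge:** it started about 14 mm into its travel. The press stopped at TCP height 0.210 m, which puts the rubber face at about 0.125 m. The upward force rose to 22 N with no further travel, and the wedge's top corners in the picture matched the predicted home position.
- **Mallet and jar:** the last picture shows the mallet upright, the jar and the other objects still standing, and the gripper open and well clear.
- **Checks:** no check failed. While pressing against the stop the tool moved sideways by about 2 mm, with no visible effect. The highest wrist force reported was 22 N.

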